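# Snap the folding stand open and put the job board on it

## Robot

A 6-joint arm with a two-finger parallel gripper is mounted at the origin on the work surface. World frame = base frame: x ahead of the robot, y to its left, z up, the work surface at z = 0. Lengths are in m, angles in degrees, forces in N, time in s.
With the tool pointing down it reaches from about 0.25 to 0.725 m from the base axis. Payload 9.7 kg.
Tool frame: the origin (TCP) lies midway between the tips of the shut fingers; the grasp point (between the pads) lies 19 mm behind it; z points along the fingers, y is the line along which they close (so a half turn about z gives the same grasp; the last joint's range is limited). The gripper opens to 85 mm and grips with 20 to 120 N. Pads are 22 mm wide; open, the fingers measure 114 mm over their backs; the gripper's body (76 mm by 85 mm) begins 54 mm behind the grasp point. The pads swing forward as they close: fully open they stand 13 mm farther back than shut.
Start: joints at [-68.984, 4.979, 10.078, 95.1, 0, 90], TCP at [0.197, -0.513, 0.231] pointing down, gripper open.
Joint ranges: [-179.16, 179.16], [-48.56, 103.87], [-65.8, 70.77], [-126.05, 130.52], [-82.76, 87.17], [-180, 180]. Speed limits (degrees/s): [127.2, 127.2, 147.25, 180, 180, 180].

## Interface

Orientations are given as [roll, pitch, yaw] about the fixed x, y, z axes, in that order (R = Rz(yaw) Ry(pitch) Rx(roll)).
In Python, from workcell import * gives the robot as it stands.
- The arm moves only by the tool servo_tool, never from a script. Its argument "moves" is a list of rows, each a list of 4 numbers: the shift along the world's x, y, z in fractions of the full range, 1 being 60 cm, then the turn about the world's z in a scale on which 1.0 is pi/2 rad. A call has 1 to 20 rows; each row is the pose to reach, as a shift and turn from the pose commanded when the call began; what a row does not reach only later rows make up. A row lasts 1/12 s, in which the tool goes at most 41.7 mm and 7.16 degrees, less where a joint would pass 70% of its speed; a pose out of reach is approached as far as the arm can. Shift and turn numbers lie between -1 and 1, and a call with a number outside is refused. A call with a gripper value outside its range is refused whole. "claw" is the closure, from 0 (fully open) to 1 (shut), set as the call begins (left out, the last holds). The fingers move at their own pace and stop on an object; "force" is the grip in N (left out, the last holds). Time passes only in rows, so rows that repeat a pose let the fingers close. It gives the time, the measured TCP pose, the force, the opening and the grip force at its end, in the units of the state.
- get_obs(): the state, without advancing time (a new reading comes with each control period).
- camera(name): name is "scene" or "side" or "wrist"; returns the picture (384x512x3 uint8, red, green, blue); there is no depth.
- get_calibration(name): a dict with "fx", "fy", "cx", "cy" (pixels), "rvec" (rotation vector, rad) and "tvec" (3), from world to camera coordinates, as OpenCV has them; the wrist camera has in their place "tool_from_camera" (4x4, takes a point from camera to tool coordinates, whose origin is the TCP and whose axes are the flange's). Camera axes: x right, y down, z forward; pixel columns grow to the right and rows downward; lengths in m; the calibration is good to about 2 mm. A picture is of the moment at which its call begins: read the wrist's pose just before it. get_calibration takes no time and is no camera call.
- job_done(): hands the job in; it is judged then, once.
The state is a dict: "time": time; "q": joint angles; "qd": joint speeds; "joint_efforts": joint torques, N m; "ee_pos": TCP position; "tcp_rot": TCP orientation; "wrist_force": force on the tool from outside, world axes, zero at the start; "torque": the same for the moment, N m; "opening": finger opening in m; "grasp_force": force on a finger pad.
Only numpy, scipy, OpenCV 4.12 (cv2) and the standard library are available. Lean on these libraries where they do the work, as an engineer would, in place of code of your own. Each camera call takes 0.05 s, during which the arm holds its last target. There are 200 camera calls.

## Task

Swing the folded stand's panel up by its red handle until it snaps over centre and stays fully open. Then lift the job board out of its wooden rack and lower it, clip up and paper side out, on to the stand behind the lip, so that it leans back centrally against the open panel by itself. Leave the mallet, wrench, jar and tape dispenser where they are.

Things in the scene. Friction and masses are not known exactly. Their poses are not given: they have to be found in the camera images.
- stand: Green folding stand, screwed down. Plate 150 (x) x 170 (y) x 14 mm; origin at the centre of its underside, z up, +x to its front, which points away from the robot within 30 degrees. A lip 130 mm wide crosses the plate from x = 0 to +8 mm, top 26 mm above the counter. The board's foot belongs on the plate (14 mm high) between x = -38 mm (hinge side) and x = 0 (lip).
- stand_hinge (a point): Middle of the panel's hinge axis, at x = -45 mm, z = 34 mm in the stand's frame; the axis runs along the stand's y. Two steel cheeks, 8 mm thick, carry it at y = -66 and +66 mm and rise to 42 mm above the counter. The steel spring rod runs beside the panel at y = +77 mm.
- panel (a joint): Angle of the stand's panel. 0 = folded, level over the plate, pointing to the stand's +x; 1.57 = upright; 1.92 = fully open on its stop, leaning back 20 degrees to the stand's -x. Over-centre spring: lifting starts with about 5 N at the handle, easing to nothing near 1.1; past about 1.15 it snaps open by itself and stays (0.4 N m holds it); let go before 1.0 it drops shut.
- panel_handle (a point): Centre of the red round handle bar, 10 mm diameter, parallel to the hinge, on the panel's back face (the upper face when folded): 85 mm from the hinge along the panel and 34 mm off its mid-plane. Free length 68 mm between its two end legs; 25 mm clear between bar and panel. Folded, the bar is 68 mm above the counter; open, about 102 mm. Fingers opened wide here press on the panel.
- rack: Wooden rack, fixed to the counter: foot plate 110 x 160 x 10 mm with two walls 150 mm long (y), 50 mm high above the foot (tops 60 mm above the counter), forming a 14 mm slot across x with its floor 10 mm above the counter. Origin at the centre of its underside, z up; slot along y.
- board: Job board: wood 10 mm thick (x), 120 mm wide (y), 150 mm tall (z), white sheet on its +x face (paper side), steel clip along the top edge, 14 mm thick, 90 mm wide, from z = 144 to 170 mm (the top). Origin: middle of the bottom edge. 0.14 to 0.28 kg. Starts upright in the rack's slot, clip up, paper side away from the robot; lifts straight out.
- board_grip (a point): Centre of the board's steel clip (157 mm above the board's bottom edge, mid-width, mid-thickness): where to pinch it across its 14 mm thickness.
- panel_edge (a point): Middle of the free edge of the stand's aluminium panel, in mid-thickness. The panel is 105 mm from hinge to free edge, 120 mm wide, 8 mm thick (hinge axis in mid-thickness), 0.15 kg. Folded, the edge is 34 mm above the counter; open, about 133 mm.
- mallet: Black rubber mallet lying on the counter beyond the work: head 64 mm diameter x 110 mm, centre of head above the origin, handle 250 mm along its -x. To be left alone.
- wrench: Chrome socket wrench 210 mm long, lying to the robot's right. To be left alone.
- jar: Glass jar with a silver twist cap, 80 mm diameter, 120 mm tall, origin under its centre, to the robot's left. To be left alone.
- dispenser: Steel tape dispenser base, 160 x 70 x 74 mm, origin under its centre, to the robot's right. To be left alone.
Things that resemble listed ones, but are neither listed nor needed, are in the scene too. Several things look just like the stand: the one meant starts farthest to the robot's left.

How it is judged:
By the outcome, as a careful person would: the job done as asked, in the order asked, and still so for the second after the job is handed in, with the robot touching nothing.
It also fails if it takes over 58 s, if anything falls off the work surface, if the arm or the gripper's body presses on something with over 40 N, if the wrist force passes 120 N, or if a joint passes its speed limit or range.

## Working session

There is one attempt and no reset: what is moved stays moved. The work goes in short steps, Python scripts to look and compute and a tool call to move; the robot and the scene stay as the last step left them, time stands still between calls to the robot, and variables do not carry over. Pictures are saved under pics/ and viewed, at most 10 in all, crops included, and the job is handed in when it is done.

Besides the shell and the picture viewer there is one more tool, called after ">>>" as name([rows], argument=value, ...), one row to a line, values as JSON. servo_tool: Moves the arm, as the interface text tells. Its arguments: {"type":"object","properties":{"moves":{"type":"array","items":{"type":"array","items":{"type":"number"}}},"claw":{"type":"number"},"force":{"type":"number"}},"required":["moves"]}

```bash
ls; mkdir -p pics
python3 - <<'E'
from workcell import *
import cv2,numpy as np
o=get_obs();print({k:o[k] for k in('time','ee_pos','tcp_rot','opening')})
for n in('scene','side'):
    im=camera(n);cv2.imwrite(f'pics/{n}0.png',cv2.cvtColor(im,cv2.COLOR_RGB2BGR))
    c=get_calibration(n);R=cv2.Rodrigues(np.array(c['rvec'],float))[0];print(n,c['fx'],-R.T@np.array(c['tvec']).ravel(),R[2])
print(get_calibration('wrist'))
E
```

```text
pics
{'time': 0.0, 'ee_pos': array([ 0.19715192, -0.51319766,  0.23055516]), 'tcp_rot': array([-1.79921039e+02,  5.93565824e-04,  2.10164186e+01]), 'opening': 0.08538895716348252}
scene 364.3644234359171 [1.30255366 0.77702782 1.07827907] [-0.48721349 -0.61122692 -0.62371841]
side 483.0824822011482 [-0.07117279  1.19324877  1.01775522] [ 0.35551825 -0.77531416 -0.52201027]
{'fx': 290.6376028817773, 'fy': 290.6376028817773, 'cx': 251.17595291186421, 'cy': 190.608877157403, 'tool_from_camera': array([[-8.47440620e-04, -9.58336968e-01, -2.85638824e-01,
         7.24520362e-02],
       [ 9.99999632e-01, -8.50791892e-04, -1.12362127e-04,
         5.91662528e-04],
       [-1.35338415e-04, -2.85638814e-01,  9.58337336e-01,
        -1.43324301e-01],
       [ 0.00000000e+00,  0.00000000e+00,  0.00000000e+00,
         1.00000000e+00]])}
```

View pics/scene0.png

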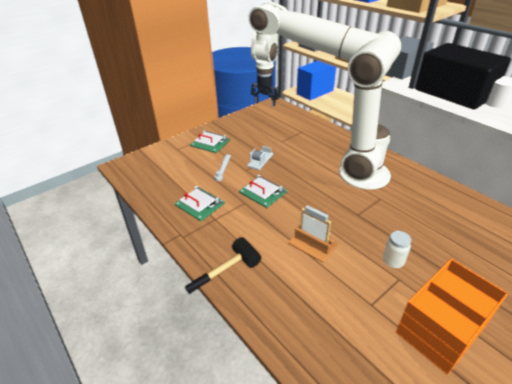

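View pics/side0.png

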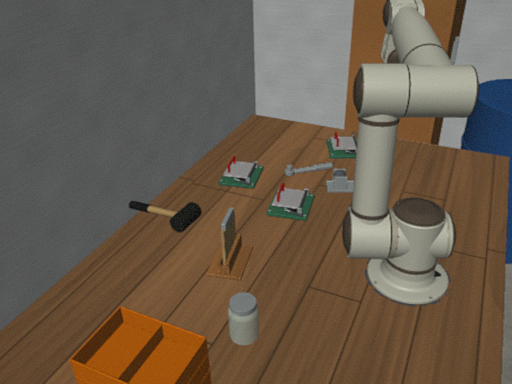

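The scene view shows three green stands near (263,191), (200,203) and (210,141), the rack and board near (314,230), and the jar at (398,248). In the side view the stands are at (291,203), (241,173) and (343,147), and the rack is at (230,255). I'll get their rough positions next.

```bash
cat > h.py <<'E'
from workcell import *
import cv2,numpy as np
from scipy.spatial.transform import Rotation as Ro
def cam(n,obs=None):
    c=get_calibration(n);K=np.array([[c['fx'],0,c['cx']],[0,c['fy'],c['cy']],[0,0,1.]])
    if n=='wrist':
        T=np.eye(4);T[:3,:3]=Ro.from_euler('xyz',obs['tcp_rot'],degrees=True).as_matrix();T[:3,3]=obs['ee_pos']
        T=T@np.array(c['tool_from_camera']);return K,T[:3,:3],T[:3,3]
    R=cv2.Rodrigues(np.array(c['rvec'],float))[0];return K,R.T,-R.T@np.array(c['tvec'],float).ravel()
def onplane(C,uv,z):
    K,R,t=C;d=R@np.linalg.inv(K)@np.array([*uv,1.]);return t+d*(z-t[2])/d[2]
def proj(C,P):
    K,R,t=C;p=K@(R.T@(np.asarray(P)-t));return p[:2]/p[2]
def tri(Cs,uvs):
    A=np.zeros((3,3));b=np.zeros(3)
    for C,uv in zip(Cs,uvs):
        K,R,t=C;d=R@np.linalg.inv(K)@np.array([*uv,1.]);d/=np.linalg.norm(d);M=np.eye(3)-np.outer(d,d);A+=M;b+=M@t
    return np.linalg.solve(A,b)
E
python3 - <<'E'
from h import *
np.set_printoptions(precision=4,suppress=True)
for n,l in(('scene',{'A':(263,191),'B':(200,203),'C':(210,141),'rack':(311,242),'jar':(397,262),'disp':(260,162)}),('side',{'A':(291,205),'B':(241,175),'C':(343,149),'rack':(231,263)})):
    for k,v in l.items():print(n,k,onplane(cam(n),v,.014))
im=cv2.imread('pics/scene0.png');
c=im[130:270,150:350];cv2.imwrite('pics/sc.png',cv2.resize(c,(800,560),interpolation=cv2.INTER_CUBIC))
E
```

```text
scene A [ 0.4698 -0.2103  0.014 ]
scene B [ 0.7349 -0.3306  0.014 ]
scene C [ 0.4076 -0.7358  0.014 ]
scene rack [0.5322 0.1507 0.014 ]
scene jar [0.3659 0.4238 0.014 ]
scene disp [ 0.3304 -0.3967  0.014 ]
side A [ 0.4595 -0.2016  0.014 ]
side B [ 0.7295 -0.3275  0.014 ]
side C [ 0.4087 -0.7119  0.014 ]
side rack [0.5142 0.176  0.014 ]
```

View pics/sc.png

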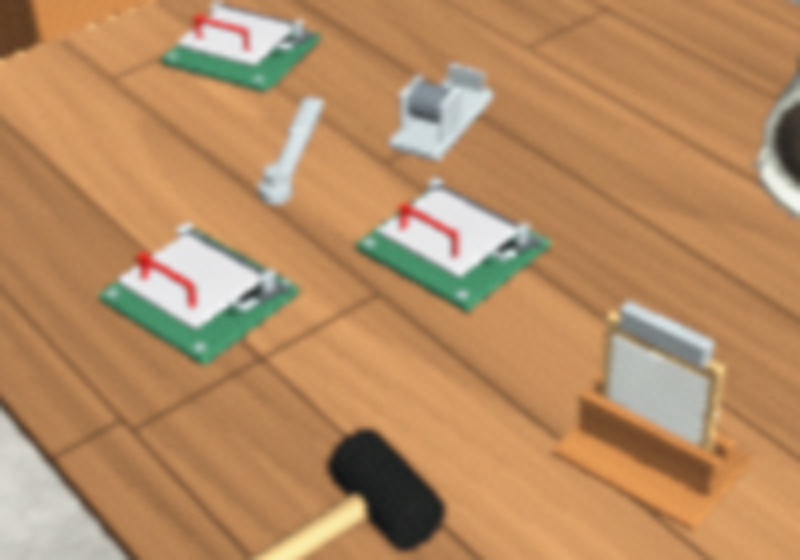

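Stand A at about (0.465,-0.205) is the leftmost one. I'll take the wrist camera over it.

The rows are not in the units I measure in: shifts go in shares of 60 cm and turns go in shares of pi/2 rad. I convert before sending: 36 cm / 60 = 0.6, 26 cm / 60 = 0.4333, 1.2 rad / 1.5708 = 0.7639.

>>> servo_tool([
  [0.4333,0.6,0.1167,0.7639],
  [0.4333,0.6,0.1167,0.7639],
  [0.4333,0.6,0.1167,0.7639],
  [0.4333,0.6,0.1167,0.7639],
  [0.4333,0.6,0.1167,0.7639],
  [0.4333,0.6,0.1167,0.7639],
  [0.4333,0.6,0.1167,0.7639],
  [0.4333,0.6,0.1167,0.7639],
  [0.4333,0.6,0.1167,0.7639],
  [0.4333,0.6,0.1167,0.7639],
  [0.4333,0.6,0.1167,0.7639],
  [0.4333,0.6,0.1167,0.7639],
  [0.4333,0.6,0.1167,0.7639],
  [0.4333,0.6,0.1167,0.7639],
  [0.4333,0.6,0.1167,0.7639],
  [0.4333,0.6,0.1167,0.7639],
], claw=0.4, force=40)

```text
time: 1.43
ee_pos: [0.4566, -0.1544, 0.3012]
tcp_rot: [-180.0, 0.0, 89.7]
wrist_force: [0.2, -0.6, 0.8]
opening: 0.0515
grasp_force: 0.0
```

Run:
```python
from h import *
import pickle
o=get_obs();im=camera('wrist');cv2.imwrite('pics/w1.png',im[:,:,::-1]);pickle.dump({k:o[k] for k in('ee_pos','tcp_rot')},open('w1.pkl','wb'))
print(o['time'],o['ee_pos'],o['tcp_rot'],o['opening'])
```

```text
1.4333 [ 0.45660016 -0.15437648  0.30115027] [-1.79982092e+02  5.95387562e-04  8.96626194e+01] 0.05147583633873688
```

View pics/w1.png

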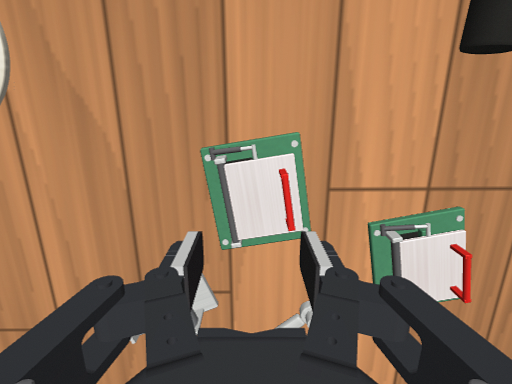

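The wrist view (right is +x, up is +y) shows stand A's plate with corners near (202,150), (298,133), (311,233) and (224,248). The red bar runs from (283,172) to (292,229) and the spring rod is at the top. I'll measure the plate and the bar.

```bash
cat > stand.py <<'E'
from h import *
import pickle
np.set_printoptions(precision=4,suppress=True)
im=cv2.imread('pics/w1.png');o=pickle.load(open('w1.pkl','rb'));C=cam('wrist',o)
hsv=cv2.cvtColor(im,cv2.COLOR_BGR2HSV)
g=cv2.inRange(hsv,(65,90,30),(95,255,255));g[:,330:]=0;g[255:]=0
cs=max(cv2.findContours(g,cv2.RETR_EXTERNAL,cv2.CHAIN_APPROX_NONE)[0],key=cv2.contourArea)
hull=cv2.convexHull(cs)[:,0]
P=np.array([onplane(C,p,.014)[:2] for p in hull])
r=cv2.minAreaRect((P*1000).astype(np.float32));print('plate',r);print(cv2.boxPoints(r))
m=cv2.inRange(hsv,(0,150,80),(8,255,255))|cv2.inRange(hsv,(172,150,80),(180,255,255));m[:,330:]=0;m[255:]=0
ys,xs=np.nonzero(m);Q=np.array([onplane(C,p,.068)[:2] for p in zip(xs,ys)])
r2=cv2.minAreaRect((Q*1000).astype(np.float32));print('bar',r2);print(cv2.boxPoints(r2))
E
python3 stand.py
```

```text
plate ((506.84576416015625, -173.97366333007812), (99.01698303222656, 201.40966796875), 47.47148132324219)
[[ 399.1667 -142.3864]
 [ 547.5936 -278.5306]
 [ 614.5249 -205.561 ]
 [ 466.0979  -69.4167]]
bar ((504.7001037597656, -208.61795043945312), (10.182196617126465, 89.44624328613281), 9.086099624633789)
[[ 492.6103 -165.26  ]
 [ 506.7355 -253.5839]
 [ 516.7899 -251.9759]
 [ 502.6647 -163.652 ]]
```

Run:
```python
from stand import *
P=np.array([onplane(C,p,.014)[:2] for p in[(202,149),(299,133),(312,233),(224,248)]])*1000
print(P,P.mean(0),[np.linalg.norm(P[i]-P[i-1]) for i in range(4)],[np.degrees(np.arctan2(*(P[i]-P[i-1])[::-1])) for i in range(4)])
```

```text
plate ((506.84576416015625, -173.97366333007812), (99.01698303222656, 201.40966796875), 47.47148132324219)
[[ 399.1667 -142.3864]
 [ 547.5936 -278.5306]
 [ 614.5249 -205.561 ]
 [ 466.0979  -69.4167]]
bar ((504.7001037597656, -208.61795043945312), (10.182196617126465, 89.44624328613281), 9.086099624633789)
[[ 492.6103 -165.26  ]
 [ 506.7355 -253.5839]
 [ 516.7899 -251.9759]
 [ 502.6647 -163.652 ]]
[[ 383.5219 -145.7774]
 [ 526.355  -123.359 ]
 [ 553.751  -282.6885]
 [ 410.6996 -308.648 ]] [ 468.5819 -215.1182] [np.float64(165.12255611046672), np.float64(144.5817832516833), np.float64(161.66766556949042), np.float64(145.38772364614854)] [np.float64(99.47349929148824), np.float64(8.920105050368534), np.float64(-80.24365510660144), np.float64(-169.71447902603364)]
```

Stand centre is (0.467,-0.215), yaw about 9.3°, and the bar is at (0.505,-0.2085). The bar's length (89 mm) and position agree with the plate, so I'll descend on it.

In the tool's units: -25 cm / 60 = -0.4167, 4.8 cm / 60 = 0.08, 0.167 rad / 1.5708 = 0.1063.

>>> servo_tool([
  [0.08,-0.09,-0.1667,0.1063],
  [0.08,-0.09,-0.1667,0.1063],
  [0.08,-0.09,-0.1667,0.1063],
  [0.08,-0.09,-0.1667,0.1063],
  [0.08,-0.09,-0.3333,0.1063],
  [0.08,-0.09,-0.3333,0.1063],
  [0.08,-0.09,-0.3333,0.1063],
  [0.08,-0.09,-0.3333,0.1063],
  [0.08,-0.09,-0.3667,0.1063],
  [0.08,-0.09,-0.3917,0.1063],
  [0.08,-0.09,-0.4167,0.1063],
  [0.08,-0.09,-0.4167,0.1063],
  [0.08,-0.09,-0.4167,0.1063],
])

```text
time: 2.57
ee_pos: [0.5054, -0.2078, 0.0529]
tcp_rot: [180.0, 0.0, 99.3]
wrist_force: [-0.9, 0.2, -0.2]
opening: 0.0511
grasp_force: 0.0
```

>>> servo_tool([
  [0,0,0,0],
  [0,0,0,0],
  [0,0,0,0],
  [0,0,0,0],
  [0,0,0,0],
  [0,0,0,0],
  [0,0,0,0],
  [0,0,0,0],
], claw=1, force=25)

```text
time: 3.23
ee_pos: [0.5054, -0.2077, 0.0525]
tcp_rot: [180.0, 0.1, 99.3]
wrist_force: [-2.6, 0.2, 6.1]
opening: 0.0086
grasp_force: 24.5
```

In the tool's units: 3.79 cm / 60 = 0.0632, 3.27 cm / 60 = 0.0545.

>>> servo_tool([
  [-0.0025,-0.0003,0.0058,0],
  [-0.0055,-0.0008,0.0122,0],
  [-0.0083,-0.0013,0.0175,0],
  [-0.0118,-0.002,0.0237,0],
  [-0.0155,-0.0025,0.0292,0],
  [-0.0192,-0.0032,0.0347,0],
  [-0.0233,-0.0038,0.04,0],
  [-0.0277,-0.0045,0.045,0],
  [-0.0322,-0.0052,0.05,0],
  [-0.0368,-0.006,0.0545,0],
  [-0.0417,-0.0067,0.0588,0],
  [-0.0467,-0.0075,0.0632,0],
], force=35)

```text
time: 4.23
ee_pos: [0.4794, -0.2118, 0.0909]
tcp_rot: [179.7, 0.0, 99.4]
wrist_force: [9.6, 2.6, 2.0]
opening: 0.0084
grasp_force: 34.1
```

In the tool's units: -6.66 cm / 60 = -0.111, -0.45 cm / 60 = -0.0075.

>>> servo_tool([
  [-0.005,-0.0008,0.004,0],
  [-0.0107,-0.0018,0.0078,0],
  [-0.0163,-0.0027,0.0112,0],
  [-0.0222,-0.0037,0.0145,0],
  [-0.028,-0.0045,0.0175,0],
  [-0.034,-0.0055,0.0203,0],
  [-0.04,-0.0065,0.0227,0],
  [-0.0462,-0.0075,0.025,0],
  [-0.0525,-0.0085,0.0268,0],
  [-0.0588,-0.0097,0.0287,0],
  [-0.0653,-0.0107,0.0298,0],
  [-0.0718,-0.0117,0.0312,0],
  [-0.0783,-0.0127,0.0318,0],
  [-0.0848,-0.0138,0.0325,0],
  [-0.0913,-0.0148,0.0325,0],
  [-0.098,-0.016,0.0327,0],
  [-0.1045,-0.017,0.0322,0],
  [-0.111,-0.018,0.0317,0],
])

```text
time: 5.73
ee_pos: [0.4111, -0.2226, 0.1099]
tcp_rot: [179.9, 0.0, 99.4]
wrist_force: [-0.1, 2.6, 7.8]
opening: 0.0085
grasp_force: 36.8
```

In the tool's units: -2.25 cm / 60 = -0.0375, -0.37 cm / 60 = -0.0062.

>>> servo_tool([
  [-0.0067,-0.001,-0.0012,0],
  [-0.0133,-0.0022,-0.0025,0],
  [-0.02,-0.0032,-0.0042,0],
  [-0.0258,-0.0042,-0.0058,0],
  [-0.0317,-0.0052,-0.0078,0],
  [-0.0375,-0.0062,-0.0097,0],
  [-0.0375,-0.0062,-0.0097,0],
])

```text
time: 6.32
ee_pos: [0.3872, -0.2264, 0.1022]
tcp_rot: [-179.9, -0.0, 99.3]
wrist_force: [-5.1, 1.7, 3.9]
opening: 0.0086
grasp_force: 37.7
```

In the tool's units: 14 cm / 60 = 0.2333, 11 cm / 60 = 0.1833.

>>> servo_tool([
  [0,0,0,0],
  [0,0,0,0],
  [0,0,0,0],
  [0,0,0.005,0],
  [0,0,0.0133,0],
  [0,0,0.0217,0],
  [0,0,0.0317,0],
  [0,0,0.0433,0],
  [0,0,0.0583,0],
  [0,0,0.0833,0],
  [0,0,0.1333,0],
  [0,0,0.1833,0],
  [0,0,0.2333,0],
], claw=0.78)

```text
time: 7.4
ee_pos: [0.3885, -0.2263, 0.2449]
tcp_rot: [179.9, 0.0, 99.4]
wrist_force: [-0.3, 0.3, -0.2]
opening: 0.0187
grasp_force: 0.0
```

In the tool's units: 43 cm / 60 = 0.7167, 13 cm / 60 = 0.2167.

>>> servo_tool([
  [0.0333,0.05,0.15,0],
  [0.0833,0.2,0.15,0],
  [0.2167,0.7167,0.15,0],
  [0.2167,0.7167,0.15,0],
  [0.2167,0.7167,0.15,0],
  [0.2167,0.7167,0.15,0],
  [0.2167,0.7167,0.15,0],
  [0.2167,0.7167,0.15,0],
  [0.2167,0.7167,0.15,0],
  [0.2167,0.7167,0.15,0],
  [0.2167,0.7167,0.15,0],
  [0.2167,0.7167,0.15,0],
  [0.2167,0.7167,0.15,0],
  [0.2167,0.7167,0.15,0],
  [0.2167,0.7167,0.15,0],
], claw=0.45)

```text
time: 8.65
ee_pos: [0.5181, 0.2035, 0.3331]
tcp_rot: [179.9, -0.0, 99.4]
wrist_force: [0.7, -0.7, 0.1]
opening: 0.0469
grasp_force: 0.0
```

Run:
```python
from h import *
import pickle
o=get_obs();im=camera('wrist');pickle.dump({k:o[k] for k in('ee_pos','tcp_rot')},open('w2.pkl','wb'))
cv2.imwrite('pics/w2.png',im[:,:,::-1])
s=camera('scene');cv2.imwrite('pics/s2.png',s[:,:,::-1])
a=cv2.resize(s[140:260,190:350],(512,384),interpolation=cv2.INTER_CUBIC)
b=np.hstack([cv2.resize(im,(448,336)),cv2.resize(s[150:270,210:336],(352,336),interpolation=cv2.INTER_CUBIC)])
cv2.imwrite('pics/c2.png',b[:,:,::-1]);print(o['ee_pos'],o['tcp_rot'])
```

```text
[0.51813613 0.20346079 0.33308975] [ 1.79945412e+02 -1.81198641e-02  9.93581730e+01]
```

View pics/c2.png

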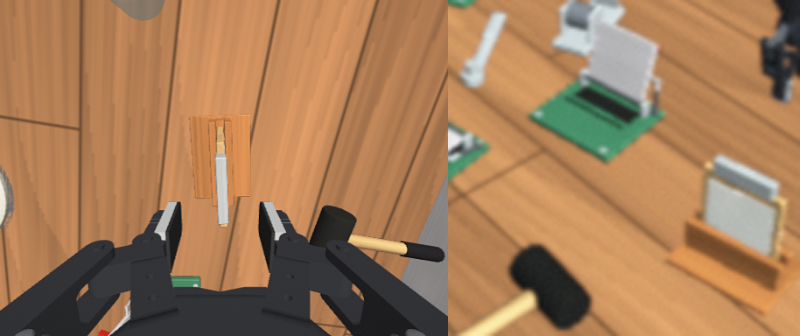

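The panel stands open. In the wrist view the grey clip runs from about (253,176) to (256,257) in full-resolution pixels. I'll measure it at z = 0.18.

Run:
```python
from h import *
import pickle
np.set_printoptions(precision=4,suppress=True)
im=cv2.imread('pics/w2.png');o=pickle.load(open('w2.pkl','rb'));C=cam('wrist',o)
h=cv2.cvtColor(im,cv2.COLOR_BGR2HSV);m=np.zeros(h.shape[:2],np.uint8)
m[160:270,235:275]=cv2.inRange(h,(0,0,110),(180,60,255))[160:270,235:275]
n,l,st,_=cv2.connectedComponentsWithStats(m);k=1+st[1:,4].argmax();print(st[k])
ys,xs=np.nonzero(l==k)
Q=np.array([onplane(C,p,.18)[:2] for p in zip(xs,ys)],np.float32)*1000
r=cv2.minAreaRect(Q);print(r,cv2.boxPoints(r))
# rack foot orange outline, plane .010
P=np.array([onplane(C,p,.010)[:2] for p in[(217,131),(287,131),(283,224),(221,226)]])*1000;print(P,P.mean(0))
print('stand->', )
# two-view check: clip in scene
for z in (.18,):print(proj(cam('scene'),[*(np.array(r[0])/1000),z]))
cv2.imwrite('pics/c3.png',cv2.resize(im[110:270,190:320],(650,600-0)[:2],interpolation=cv2.INTER_CUBIC))
```

```text
[ 246  175   15   81 1001]
((527.8323974609375, 158.2339630126953), (13.672026634216309, 93.70655822753906), 11.681676864624023) [[511.6514 202.7327]
 [530.6246 110.967 ]
 [544.0134 113.7352]
 [525.0402 205.5009]]
[[459.8678 225.6733]
 [568.879  243.5397]
 [593.1776  86.8736]
 [487.609   65.7828]] [527.3833 155.4674]
stand->
[316.7458 211.1363]
```

View pics/c3.png

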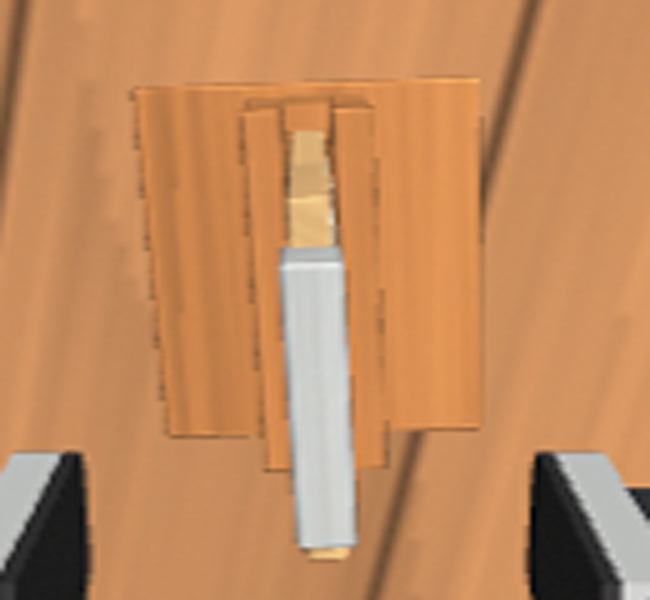

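The clip measures 13.7 mm wide and about 88 mm long, which fits the sizes given. Its centre is (0.528,0.156) and its yaw about 11.5°.

In the tool's units: -18.2 cm / 60 = -0.3033, -4.75 cm / 60 = -0.0792, 0.036 rad / 1.5708 = 0.0229.

>>> servo_tool([
  [0.0167,-0.0792,-0.0833,0.0229],
  [0.0167,-0.0792,-0.1333,0.0229],
  [0.0167,-0.0792,-0.1333,0.0229],
  [0.0167,-0.0792,-0.1833,0.0229],
  [0.0167,-0.0792,-0.2333,0.0229],
  [0.0167,-0.0792,-0.2667,0.0229],
  [0.0167,-0.0792,-0.3033,0.0229],
  [0.0167,-0.0792,-0.3033,0.0229],
  [0.0167,-0.0792,-0.3033,0.0229],
])

```text
time: 9.5
ee_pos: [0.5275, 0.1551, 0.1505]
tcp_rot: [-179.9, 0.0, 101.3]
wrist_force: [-0.7, 0.3, 0.6]
opening: 0.0471
grasp_force: 0.0
```

>>> servo_tool([
  [0,0,0,0],
  [0,0,0,0],
  [0,0,0,0],
  [0,0,0,0],
  [0,0,0,0],
  [0,0,0,0],
  [0,0,0,0],
], claw=1, force=50)

```text
time: 10.08
ee_pos: [0.529, 0.1562, 0.1523]
tcp_rot: [179.8, 0.0, 101.4]
wrist_force: [0.6, -1.7, 7.8]
opening: 0.0131
grasp_force: 50.3
```

In the tool's units: 15 cm / 60 = 0.25, 13 cm / 60 = 0.2167.

>>> servo_tool([
  [0,0,0.0167,0],
  [0,0,0.0417,0],
  [0,0,0.075,0],
  [0,0,0.1167,0],
  [0,0,0.1667,0],
  [0,0,0.2167,0],
  [0,0,0.25,0],
  [0,0,0.25,0],
])

```text
time: 10.75
ee_pos: [0.5288, 0.1564, 0.3057]
tcp_rot: [179.6, -0.0, 101.4]
wrist_force: [0.1, 1.0, -1.9]
opening: 0.0132
grasp_force: 49.0
```

In the tool's units: -37.4 cm / 60 = -0.6233, -37.2 cm / 60 = -0.62, -0.037 rad / 1.5708 = -0.0236.

>>> servo_tool([
  [-0.0067,-0.0333,0,0],
  [-0.0167,-0.075,0,-0.0064],
  [-0.0267,-0.125,0,-0.0127],
  [-0.0383,-0.175,0,-0.0236],
  [-0.0483,-0.225,0,-0.0236],
  [-0.06,-0.275,0,-0.0236],
  [-0.07,-0.325,0,-0.0236],
  [-0.0817,-0.375,0,-0.0236],
  [-0.0917,-0.425,0,-0.0236],
  [-0.1033,-0.475,0,-0.0236],
  [-0.1133,-0.525,0,-0.0236],
  [-0.1233,-0.5667,0,-0.0236],
  [-0.13,-0.6,0,-0.0236],
  [-0.1333,-0.62,0,-0.0236],
  [-0.1333,-0.6233,0,-0.0236],
  [-0.1333,-0.6233,0,-0.0236],
  [-0.1333,-0.6233,0,-0.0236],
])

```text
time: 12.17
ee_pos: [0.4483, -0.2173, 0.3002]
tcp_rot: [-180.0, -0.0, 99.3]
wrist_force: [0.0, 1.0, -1.5]
opening: 0.0134
grasp_force: 49.1
```

Run:
```python
from h import *
o=get_obs();print(o['time'],o['ee_pos'],o['tcp_rot'],o['wrist_force'],o['torque'])
s=camera('scene');d=camera('side')
a=cv2.resize(s[90:250,180:340],(400,400),interpolation=cv2.INTER_CUBIC);b=cv2.resize(d[80:240,210:370],(400,400),interpolation=cv2.INTER_CUBIC)
cv2.imwrite('pics/c4.png',np.hstack([a,b])[:,:,::-1])
```

```text
12.1667 [ 0.44831323 -0.21725012  0.30024756] [-1.79989351e+02 -2.96801051e-02  9.92992645e+01] [ 0.00851685  0.96908775 -1.50818408] [-0.0017354   0.06863539  0.00725141]
```

View pics/c4.png

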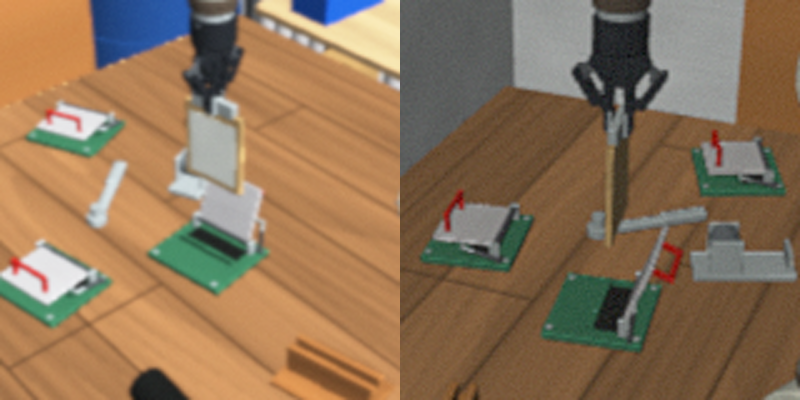

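The board hangs upright and square above the stand, paper outward, and the panel is fully open. I'll lower it.

In the tool's units: -14.2 cm / 60 = -0.2367, -14.1 cm / 60 = -0.235.

>>> servo_tool([
  [0,0,-0.025,0],
  [0,0,-0.0583,0],
  [0,0,-0.0917,0],
  [0,0,-0.125,0],
  [0,0,-0.1583,0],
  [0,0,-0.1833,0],
  [0,0,-0.2083,0],
  [0,0,-0.225,0],
  [0,0,-0.2317,0],
  [0,0,-0.235,0],
  [0,0,-0.2367,0],
  [0,0,-0.2367,0],
])

```text
time: 13.27
ee_pos: [0.4485, -0.2179, 0.1591]
tcp_rot: [180.0, 0.0, 99.3]
wrist_force: [0.1, 0.5, -2.1]
opening: 0.0135
grasp_force: 49.1
```

In the tool's units: -0.3 cm / 60 = -0.005, -0.2 cm / 60 = -0.0033.

>>> servo_tool([
  [0,0,-0.0017,0],
  [0,0,-0.0033,0],
  [0,0,-0.005,0],
  [0,0,-0.005,0],
  [0,0,-0.005,0],
])

```text
time: 13.68
ee_pos: [0.4485, -0.2182, 0.1563]
tcp_rot: [179.9, 0.1, 99.3]
wrist_force: [-0.9, -0.1, 5.8]
opening: 0.0132
grasp_force: 50.1
```

In the tool's units: -3 cm / 60 = -0.05, -2.7 cm / 60 = -0.045.

>>> servo_tool([
  [0,0,0,0],
  [0,0,0,0],
  [0,0,0,0],
  [0,0,0,0],
  [-0.005,-0.0008,0,0],
  [-0.01,-0.0017,0,0],
  [-0.015,-0.0025,0,0],
  [-0.02,-0.0032,0,0],
  [-0.025,-0.004,0,0],
  [-0.03,-0.0048,0,0],
  [-0.035,-0.0057,0,0],
  [-0.04,-0.0065,0,0],
  [-0.045,-0.0073,0,0],
  [-0.05,-0.0082,0,0],
], claw=0.62)

```text
time: 14.85
ee_pos: [0.4178, -0.2229, 0.1554]
tcp_rot: [-180.0, -0.0, 99.3]
wrist_force: [0.2, -0.2, -0.1]
opening: 0.0325
grasp_force: 0.1
```

In the tool's units: -3 cm / 60 = -0.05, -2.7 cm / 60 = -0.045.

>>> servo_tool([
  [-0.005,-0.0008,0,0],
  [-0.01,-0.0017,0,0],
  [-0.015,-0.0025,0,0],
  [-0.02,-0.0032,0,0],
  [-0.025,-0.004,0,0],
  [-0.03,-0.0048,0,0],
  [-0.035,-0.0057,0,0],
  [-0.04,-0.0065,0,0],
  [-0.045,-0.0073,0,0],
  [-0.05,-0.0082,0,0],
  [-0.05,-0.0082,0,0],
], claw=0.5)

```text
time: 15.77
ee_pos: [0.3877, -0.2278, 0.1555]
tcp_rot: [180.0, 0.0, 99.3]
wrist_force: [-0.4, 0.0, 0.5]
opening: 0.0427
grasp_force: 0.0
```

Run:
```python
from h import *
o=get_obs();print(o['time'],o['ee_pos'],o['tcp_rot'],o['wrist_force'],o['torque'])
s=camera('scene');d=camera('side')
a=cv2.resize(s[110:230,200:320],(400,400),interpolation=cv2.INTER_CUBIC);b=cv2.resize(d[120:240,230:350],(400,400),interpolation=cv2.INTER_CUBIC)
cv2.imwrite('pics/c5.png',np.hstack([a,b])[:,:,::-1])
```

```text
15.7667 [ 0.38773715 -0.22780733  0.15550304] [1.79994072e+02 7.67427145e-03 9.92672811e+01] [-0.35030344  0.04072735  0.52235152] [ 0.02930169 -0.03220309  0.04073519]
```

View pics/c5.png

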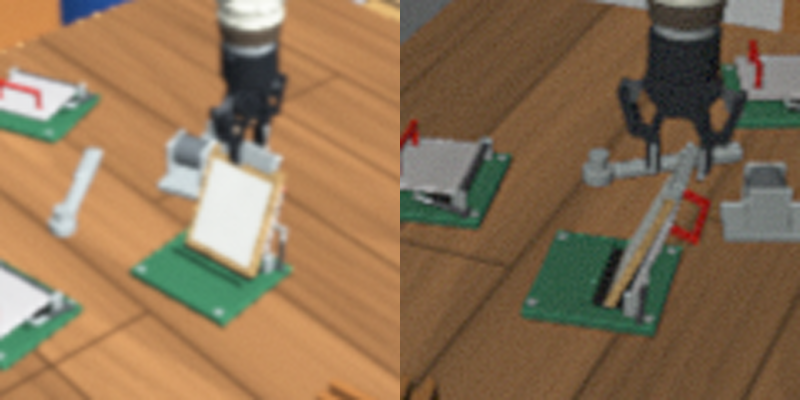

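The board leans back on the panel with the fingers free of it (wrist force near zero). I'll open a little and withdraw straight up.

In the tool's units: 20 cm / 60 = 0.3333, 18 cm / 60 = 0.3.

>>> servo_tool([
  [0,0,0,0],
  [0,0,0,0],
  [0,0,0.0083,0],
  [0,0,0.0167,0],
  [0,0,0.0333,0],
  [0,0,0.0667,0],
  [0,0,0.1167,0],
  [0,0,0.1667,0],
  [0,0,0.2167,0],
  [0,0,0.2667,0],
  [0,0,0.3,0],
  [0,0.1,0.3333,0],
  [0,0.1667,0.3333,0],
  [0,0.2167,0.3333,0],
  [0,0.2167,0.3333,0],
], claw=0.35)

```text
time: 17.12
ee_pos: [0.3877, -0.0937, 0.3576]
tcp_rot: [179.8, -0.0, 99.5]
wrist_force: [-0.1, -0.2, -0.2]
opening: 0.0553
grasp_force: 0.0
```

Run:
```python
from h import *
o=get_obs();print(o['time'],o['ee_pos'],o['wrist_force'])
s=camera('scene');w=camera('wrist');d=camera('side')
a=cv2.resize(s[130:230,200:300],(266,266),interpolation=cv2.INTER_CUBIC);b=cv2.resize(d[120:240,230:350],(266,266),interpolation=cv2.INTER_CUBIC)
c=cv2.resize(w,(532,399))
cv2.imwrite('pics/c6.png',np.hstack([np.vstack([a,b]),cv2.copyMakeBorder(c,0,133,0,0,cv2.BORDER_CONSTANT)])[:,:,::-1])
```

```text
17.1167 [ 0.38773888 -0.09366707  0.35756387] [-0.13293613 -0.22739895 -0.24288039]
```

View pics/c6.png

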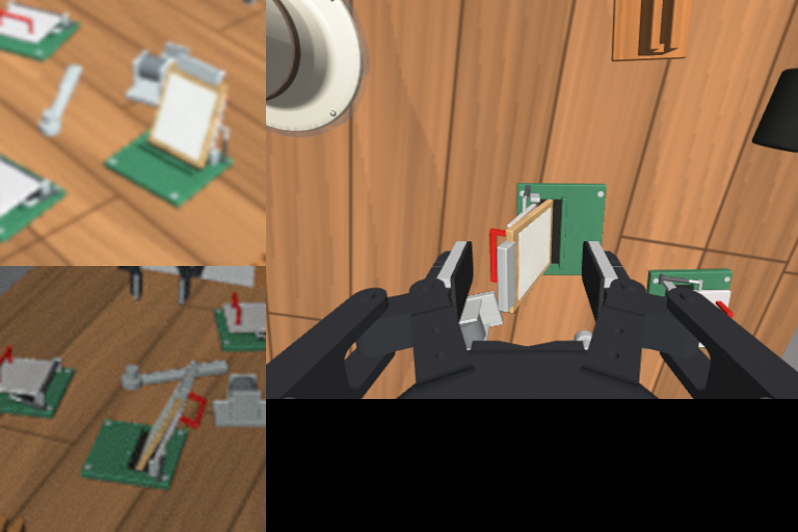

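The board leans against the open panel with its foot behind the lip, centred, clip up and paper out. The gripper is clear, so I'm handing the job in.

```bash
python3 -c "
from workcell import *
print(job_done())"
```

```text
the job is handed in; nothing more can be done
None
```

I handed the job in at about 17 s: the panel has snapped fully open, and in the last pictures the job board leans centrally against it behind the lip, clip up and paper out. The gripper never touched the mallet, wrench, jar or dispenser.

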